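# Hand over the dryer-ball dish

### The arm

A 7-joint arm with a two-finger parallel gripper is mounted at the origin on the work surface. World frame = base frame: x ahead of the robot, y to its left, z up, the work surface at z = 0. Lengths are in m, angles in rad, forces in N, time in s.
With the tool pointing down it reaches from about 0.425 to 0.975 m from the base axis. Payload 16.7 kg.
Tool frame: the origin (TCP) lies midway between the tips of the shut fingers; the grasp point (between the pads) lies 19 mm behind it (env.grasp_offset is the distance from the TCP to the grasp point, in m); z points along the fingers, y is the direction in which the jaws open and shut (so a half turn about z gives the same grasp; the last joint's range is limited). The gripper opens to 85 mm and grips with 20 to 120 N. Pads are 22 mm wide; open, the fingers measure 114 mm over their backs; the gripper's body (76 mm by 85 mm) begins 54 mm behind the grasp point. The pads swing forward as they close: fully open they stand 13 mm farther back than shut.
Start: joints at [-1.468, 0.426, 0.074, 1.606, -0.034, 1.111, -0.067], TCP at [0.168, 0.654, 0.231] pointing down, gripper open.
Joint ranges: [-2.85, 2.85], [-0.5, 2.14], [-1.23, 1.37], [0.21, 2.46], [-1.02, 4.16], [0.16, 2.05], [-2.73, 2.73]. Speed limits (rad/s): [1.89, 1.89, 2.39, 2.39, 3.01, 3.01, 3.01].

### API

Orientations are given as a 3x3 rotation matrix whose columns are the frame's x, y, z axes.
In Python, from station import env gives the robot as it stands.
- The arm moves only by the tool play_rows, never from a script. Its argument "steps" is a list of rows, each a list of 5 numbers: the shift along the tool's x, y, z in m, then the turn about the tool's z in rad, then the opening, from 0 (shut) to 1 (fully open). In form: [[x, y, z, roll, grip], ...]. A call has exactly 10 rows; each row shifts and turns the pose as measured when the row begins, along the tool's axes as they then stand; what a row does not reach is not made up. A row lasts 1/8 s, in which the tool goes at most 62.5 mm and 10.7 degrees, less where a joint would pass 70% of its speed; a pose out of reach is approached as far as the arm can. A call with a gripper value outside its range is refused whole. The fingers move at their own pace and stop on an object; "newtons" is the grip in N (left out, the last holds). Time passes only in rows, so rows that do not move let the fingers close, or fill a call up. It gives the time, the measured TCP pose, the force and the opening at its end, in the units of the state.
- env.get_state(): the state, without advancing time (a new reading comes with each control period).
- env.capture(name): name is "scene" or "top"; returns the picture (480x640x3 uint8, blue, green, red); there is no depth.
- env.calibration(name): a dict with "mtx" (3x3 intrinsics, pixels), "k1" (the pictures are not rectified: a ray, as slopes to the right and down, at radius r is drawn at 1 + k1 r^2 times it, then the intrinsics apply), "eye" and "orientation" of the camera in the world. Camera axes: x right, y down, z forward; pixel columns grow to the right and rows downward; lengths in m; the calibration is good to about 2 mm. A picture is of the moment at which its call begins. calibration takes no time and is no camera call.
- env.hand_in(): hands the job in, once; it reports no verdict.
The state is a dict: "time": time; "joint_pos": joint angles; "joint_vel": joint speeds; "joint_torque": joint torques, N m; "tool_pos": TCP position; "orientation": TCP orientation; "ft_force": force on the tool from outside, world axes, zero at the start; "ft_torque": the same for the moment, N m; "width": opening from 0.0 (shut) to 1.0 (fully open).
Only numpy, scipy, OpenCV 4.12 (cv2) and the standard library are available. Lean on these libraries where they do the work, as an engineer would, in place of code of your own. Each camera call takes 0.05 s, during which the arm holds its last target. There are 200 camera calls.

### The job

Fold the caddy's half-open metal cover up until it stands upright and leave it standing. Then lift the steel dish out by its black handle bar, with the loose ball lying in its middle, keep it level and turn it a quarter turn anticlockwise (seen from above) so that its thumb tab points away from the robot, along the line of the cover's hinge, for me to take. Finish still gripping the dish, level and still in the air at least 10 cm above the table over the middle of the caddy or just out from its open side, the ball centred; never tip the dish or touch the ball, and leave the other things on the table alone.

Things in the scene. Friction and masses are not known exactly. Their poses are not given: they have to be found in the camera images.
- caddy: Fixed grey caddy. Origin on the table under the middle of the dish bay; x points away from the robot (yaw up to 0.4 rad either way), y left. Base 12 mm thick, x -175..145, y -105..105 mm. Hinge wall at y 90..96, 118 mm high. Cheeks at x +-88 (6 thick, 50 high, y -90..90): the dish cannot be turned down between them. Open on the -y side.
- caddy_hinge (a point): Middle of the cover's hinge axis, at (0, 90, 125) mm in the caddy's frame. The hinge axis lies along the caddy's x axis. Axes as the caddy's.
- cover (a joint): Cover angle, rad: 0 = flat over the dish towards the caddy's -y side, 1.57 = upright; range 0 to 2.3, grows as the free edge rises; starts at 0.5 to 0.9. Stiff friction hinge (0.3 N m, no spring): stays where it is left. Plain aluminium panel, 180 mm wide along x, 165 mm from hinge to free edge, 5 mm thick, 0.15 kg.
- cover_edge (a point): Middle of the cover's free edge, on the axis of a bead of 10 mm diameter along the full 180 mm. At cover angle a it lies 165*cos(a) mm from the hinge axis towards the caddy's -y and 165*sin(a) mm above it. The bead can be pushed from the -y side with the side of the fingers.
- dish: Loose steel dish, about 0.25 kg, 12-sided, 126 mm across, on the caddy's base. Origin: middle of underside, 12 mm above the table. x along the thumb tab, z up. Floor a shallow cone, 5 degrees, lowest in the middle; rim top 32 mm up. At the start x points along the caddy's -y within 0.15 rad, within 14 mm of the bay's middle. Bail handle: thin posts at x = +-65 mm, black bar across the top.
- dish_bar (a point): Centre of the black handle bar, 91 mm above the dish's underside. The bar lies along the dish's x axis: 136 mm long, 12 mm thick (grip across it, along the dish's y), 18 mm high (82 to 100 mm above the underside). The ball's top is 60 mm above the underside. Axes as the dish's.
- dish_tab (a point): Centre of the outer part of the thumb tab, 90 mm from the dish's middle along its x axis, 22 mm above its underside. The tab is a flat tongue 30 mm wide and 5 mm thick that ends 106 mm from the middle.
- dish_middle (a point): Point on the dish's axis, 35 mm above its underside, where the ball's centre lies when the ball is centred. Axes as the dish's.
- far_edge (a point): Middle of the far edge of the caddy's base, at (140, 0, 12) mm in the caddy's frame. At the end the thumb tab points along the caddy's +x axis, the way from the caddy's origin to this point. Axes as the caddy's.
- scoop_cup: Bystander: small white cup, 52 mm wide, 48 mm high, on the caddy's base behind the cheek nearest the robot. Origin centre of its underside.
- jug: Bystander: white bottle 84 mm wide, 210 mm high, on the left of the table.
- jar: Bystander: clear jar 72 mm wide, 110 mm high, on the right.
- brush: Bystander: brush lying on the right.
- peg_bin: Bystander: open wooden box 150 x 110 x 60 mm on the left.
- mug: Bystander: white mug 80 mm wide, 90 mm high, on the right near the robot.
- spray: Bystander: metal can 56 mm wide, 170 mm high, on the far right.
- ball: The loose white plastic ball, 50 mm diameter, about 60 g, that lies free in the dish. It rolls if the dish is tilted by more than about 5 degrees or accelerated by more than about 0.8 m/s2. Origin at its underside as built, turning with it as it rolls: use ball_center.
- ball_center (a point): Centre of the ball, 25 mm from its surface.
There are look-alikes about, which are no part of the job. What is shaped like the dish but blue or yellow is not meant.

How it is judged:
By the outcome, as a careful person would: the job done as asked, in the order asked, and still so for the second after the job is handed in, while the arm keeps its last pose, push and grip.
It also fails if it takes over 66 s, if anything falls off the work surface, if the arm or the gripper's body presses on something with over 40 N, if the wrist force passes 120 N, or if a joint passes its speed limit or range.

## Working session

There is one attempt and no reset: what is moved stays moved. The work goes in short steps, Python scripts to look and compute and a tool call to move; the robot and the scene stay as the last step left them, time stands still between calls to the robot, and variables do not carry over. Pictures are saved under pics/ and viewed, about 8 in all and at most 12, crops included, and the job is handed in when it is done.

Besides the shell and the picture viewer there is one more tool, called after "Request:" as name(argument=value, ...) on one line, values as JSON. play_rows: Moves the arm, as the interface text tells. Its arguments: {"type":"object","properties":{"steps":{"type":"array","items":{"type":"array","items":{"type":"number"}}},"newtons":{"type":"number"}},"required":["steps"]}

```bash
mkdir -p pics
cat > h.py <<'E'
import numpy as np, cv2
from station import env
def ray(cal,u,v):
    K=cal["mtx"]; d=np.array([(u-K[0][2])/K[0][0],(v-K[1][2])/K[1][1]])
    s=d.copy()
    for _ in range(20): s=d/(1+cal["k1"]*(s@s))
    R=np.array(cal["orientation"]); r=R@np.array([s[0],s[1],1]); return np.array(cal["eye"]),r/np.linalg.norm(r)
def onz(name,u,v,z):
    e,r=ray(env.calibration(name),u,v); return e+r*(z-e[2])/r[2]
def proj(name,P):
    c=env.calibration(name); p=np.array(c["orientation"]).T@(np.array(P)-np.array(c["eye"]))
    s=p[:2]/p[2]; s=s*(1+c["k1"]*(s@s)); K=np.array(c["mtx"]); return K[:2,:2]@s+K[:2,2]
def two(a,b):
    e1,r1=ray(env.calibration("top"),*a); e2,r2=ray(env.calibration("scene"),*b)
    t=np.linalg.lstsq(np.c_[r1,-r2],e2-e1,rcond=None)[0]; p,q=e1+t[0]*r1,e2+t[1]*r2
    return (p+q)/2,np.linalg.norm(p-q)
E
python3 - <<'E'
from h import *
for n in("top","scene"):
    cv2.imwrite(f"pics/{n}0.png",env.capture(n)); c=env.calibration(n); print(n,c)
s=env.get_state(); print(s["tool_pos"],s["orientation"],env.grasp_offset)
E
```

```text
top {'mtx': array([[434.46326924,   0.        , 320.54623969],
       [  0.        , 434.46326924, 231.02558923],
       [  0.        ,   0.        ,   1.        ]]), 'k1': 0.011851747828382268, 'eye': array([ 0.411538  , -0.01362329,  1.22269786]), 'orientation': array([[-8.54957876e-04, -9.94978740e-01,  1.00082843e-01],
       [-9.99988563e-01,  3.79701451e-04, -4.76758266e-03],
       [ 4.70564179e-03, -1.00085774e-01, -9.94967685e-01]])}
scene {'mtx': array([[523.33709544,   0.        , 324.06414183],
       [  0.        , 523.33709544, 246.27970373],
       [  0.        ,   0.        ,   1.        ]]), 'k1': -0.11089189709832073, 'eye': array([ 1.07565701, -0.73268827,  0.74919286]), 'orientation': array([[ 0.77532286,  0.37444895, -0.50858869],
       [ 0.63137226, -0.43964292,  0.63881388],
       [ 0.01560577, -0.81639579, -0.57728188]])}
[0.16812397 0.65334626 0.23068175] [[-9.68449641e-01  2.49209239e-01 -2.21104975e-04]
 [ 2.49209327e-01  9.68448961e-01 -1.14945721e-03]
 [-7.23264732e-05 -1.16829284e-03 -9.99999315e-01]] 0.0187
```

View pics/top0.png

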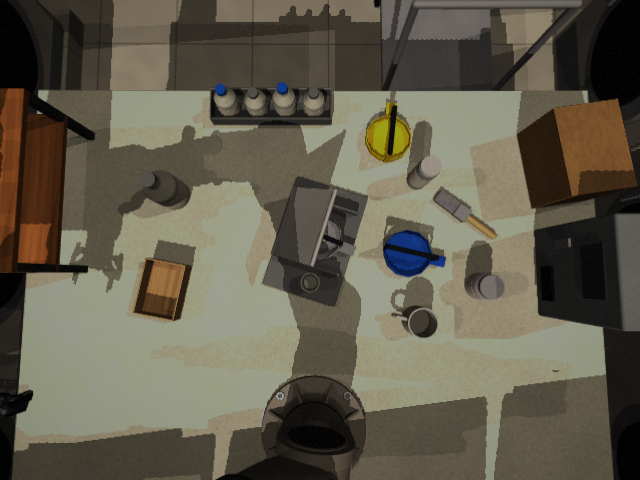

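View pics/scene0.png

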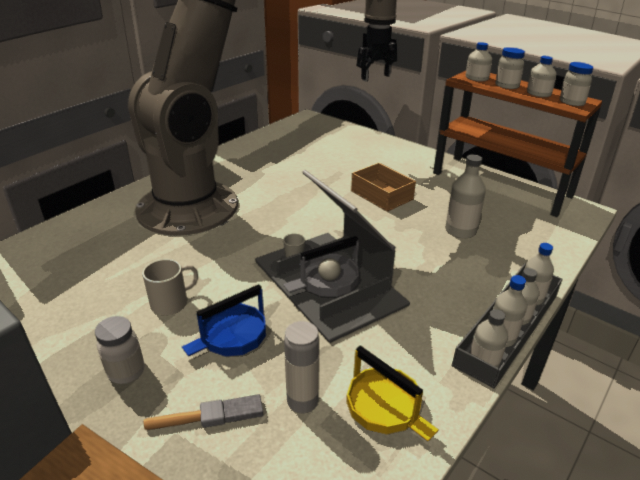

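The top view shows the caddy around (315,240), the bright cover edge running from about (338,192) to (315,263), the bar at (330,240) and the cup at (310,282). The scene view shows the half-open cover, the ball at (330,270) and the bar from (303,257) to (357,241). Next I'll enlarge both around the caddy.

Run:
```python
import cv2,numpy as np
a=cv2.imread("pics/top0.png")[165:315,250:385]; b=cv2.imread("pics/scene0.png")[160:345,245:420]
f=lambda i,s:cv2.convertScaleAbs(cv2.resize(i,None,fx=s,fy=s,interpolation=cv2.INTER_CUBIC),alpha=1.7)
A=f(a,2.8); B=f(b,2.27); 
h=min(A.shape[0],B.shape[0]); print(A.shape,B.shape)
cv2.imwrite("pics/c0.png",np.hstack([A[:h],B[:h]]))
```

```text
(420, 378, 3) (420, 397, 3)
```

View pics/c0.png

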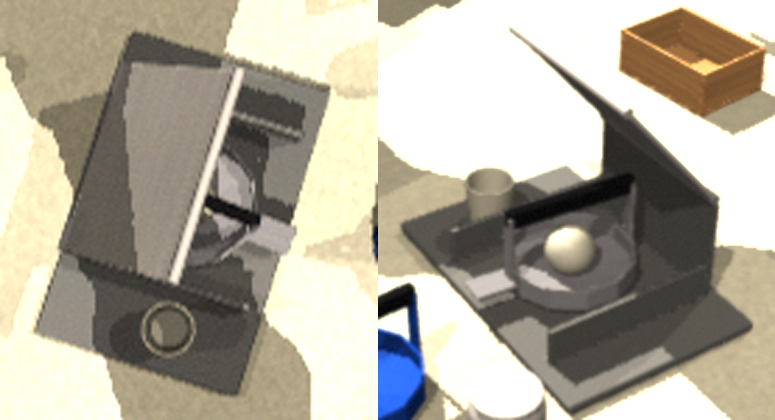

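Run:
```python
from h import *
T=lambda x,y:(250+(x+.5)/2.8-.5,165+(y+.5)/2.8-.5)
S=lambda x,y:(245+(x-378+.5)/2.27-.5,160+(y+.5)/2.27-.5)
loc=np.array([[.145,.105],[.145,-.105],[-.175,-.105],[-.175,.105]])
W=np.array([onz("top",*T(*p),.012)[:2] for p in[(133,33),(328,90),(240,393),(37,332)]])
# rigid fit
lm,wm=loc.mean(0),W.mean(0); H=(loc-lm).T@(W-wm); yaw=np.arctan2(H[0,1]-H[1,0],H[0,0]+H[1,1])
c,s=np.cos(yaw),np.sin(yaw);R=np.array([[c,-s],[s,c]]); o=wm-R@lm
print("caddy",o,yaw,"res",(loc@R.T+o-W).round(4).tolist())
L=lambda P:(R.T@(P[:2]-o)).round(4).tolist()+[round(P[2],4)]
for t,q in[((174,280),(512,30)),((238,70),(632,115))]:
    P,e=two(T(*t),S(*q)); l=L(P); print("bead",P.round(4),l,e, "ang",np.arctan2(P[2]-.125,.09-l[1]),np.hypot(P[2]-.125,.09-l[1]))
E1,E2=[onz("scene",*S(*q),.103) for q in[(510,213),(632,183)]]; print("bar",E1,E2,L(E1),L(E2),np.linalg.norm(E1-E2), "mid",L((E1+E2)/2))
print("ball",L(onz("scene",*S(571,249),.047)))
print("tab top",L(onz("top",*T(293,240),.034)),"bar end top",L(onz("top",*T(257,218),.112)))
st=env.get_state();print(st["joint_pos"])
```

```text
caddy [ 0.52335025 -0.01022536] -0.29374190327775224 res [[0.0037, 0.0016], [0.0014, -0.0025], [-0.0031, 0.0001], [-0.002, 0.0009]]
bead [0.4339 0.0012 0.2464] [-0.089, -0.015, np.float64(0.2464)] 0.000295739980887485 ang 0.8576768355332338 0.16050228376816683
bead [ 0.6055 -0.0498  0.2468] [0.0901, -0.0141, np.float64(0.2468)] 0.0026466022572802623 ang 0.8636462740785456 0.16023523692296174
bar [ 0.48920023 -0.06690351  0.103     ] [0.54620261 0.04576578 0.103     ] [-0.0163, -0.0641, np.float64(0.103)] [0.0057, 0.0602, np.float64(0.103)] 0.12626813516335064 mid [-0.0053, -0.002, np.float64(0.103)]
ball [0.0001, -0.0056, np.float64(0.047)]
tab top [-0.0142, -0.1104, np.float64(0.034)] bar end top [-0.0104, -0.0683, np.float64(0.112)]
[-1.4684665   0.4266744   0.07385301  1.60653298 -0.03411131  1.11081506
 -0.06709759]
```

Request:
play_rows(steps=[[0,0,-0.05,0.16,1],[0,0,-0.05,0.16,1],[0,0,-0.05,0.16,1],[0,0,-0.03,0.16,1],[0,0,0,0.16,1],[0,0,0,0.16,1],[0,0,0,0.16,1],[0,0,0,0.16,1],[0,0,0,0.16,1],[0,0,0,0.17,1]])

```text
time: 1.35
tool_pos: [0.1678, 0.6521, 0.4125]
orientation: [[0.336, 0.942, -0.002], [0.942, -0.336, -0.009], [-0.009, 0.001, -1.0]]
ft_force: [0.2, 0.3, -0.7]
width: 0.996
```

```bash
cat >> h.py <<'E'
O=np.array([.52335,-.01023]); YAW=-.2937
RC=np.array([[np.cos(YAW),-np.sin(YAW)],[np.sin(YAW),np.cos(YAW)]])
def to_tool(x,y,z,roll_y=None):
    """shift in tool axes to world x,y,z; roll to bring tool y to heading roll_y"""
    s=env.get_state(); R=np.array(s["orientation"]); a=np.arctan2(R[1,1],R[0,1])
    d=R.T@(np.array([x,y,z])-s["tool_pos"])
    print("t",round(s["time"],2),"tcp",np.array(s["tool_pos"]).round(4),"ty",round(a,4),"F",np.array(s["ft_force"]).round(2),"tilt",R[:2,2].round(4),"w",round(s["width"],3))
    print("caddy",(RC.T@(np.array(s["tool_pos"])[:2]-O)).round(4),"shift",d.round(4), "roll",None if roll_y is None else round(-(roll_y-a),4))
def cad(x,y): return O+RC@np.array([x,y])
E
python3 -c "
from h import *
to_tool(.45,.45,.4,YAW);print(env.get_state()['joint_pos'],cad(0,-.075))"
```

```text
t 1.35 tcp [0.1678 0.6521 0.4125] ty -0.3425 F [ 0.23  0.32 -0.71] tilt [-0.0018 -0.0085] w 0.996
caddy [-0.532  0.531] shift [-0.0955  0.3336  0.0138] roll -0.0488
[-1.68563035  0.34695761  0.38344093  1.36574894 -0.1279276   1.46193718
 -1.65047706] [ 0.50163782 -0.08201845]
```

Request:
play_rows(steps=[[-0.016,0.055,0,-0.01,1],[-0.016,0.055,0,-0.01,1],[-0.016,0.055,0,-0.01,1],[-0.016,0.055,0,-0.01,1],[-0.016,0.055,0,-0.01,1],[-0.016,0.055,0,0,1],[-0.045,0.02,0,0,1],[-0.045,0.02,0,0,1],[-0.045,0.02,0,0,1],[-0.045,0.02,0,0,1]])

```text
time: 2.6
tool_pos: [0.4823, 0.2525, 0.4109]
orientation: [[0.284, 0.959, -0.005], [0.959, -0.284, -0.017], [-0.017, -0.0, -1.0]]
ft_force: [0.7, -0.7, 0.8]
width: 0.996
```

```bash
python3 -c "
from h import *
to_tool(.5016,-.082,.4,YAW)"
```

```text
t 2.6 tcp [0.4823 0.2525 0.4109] ty -0.2884 F [ 0.71 -0.71  0.78] tilt [-0.0051 -0.0165] w 0.996
caddy [-0.1154  0.2396] shift [-0.315   0.1137  0.0163] roll 0.0053
```

Request:
play_rows(steps=[[-0.05,0.018,0,0,1],[-0.05,0.018,0,0,1],[-0.05,0.018,0,0,1],[-0.05,0.018,0,0,1],[-0.05,0.018,0,0,1],[-0.05,0.018,0,0,1],[-0.01,0.005,0,0,1],[0,0,0,0,1],[0,0,0,0,1],[0,0,0,0,1]])

```text
time: 3.85
tool_pos: [0.5002, -0.0889, 0.4151]
orientation: [[0.286, 0.958, -0.007], [0.958, -0.286, -0.014], [-0.016, -0.002, -1.0]]
ft_force: [0.2, -0.0, 0.0]
width: 0.996
```

```bash
python3 -c "
from h import *
to_tool(.5016,-.082,.225,YAW)"
```

```text
t 3.85 tcp [ 0.5002 -0.0889  0.4151] ty -0.2904 F [ 0.22 -0.02  0.03] tilt [-0.0067 -0.0145] w 0.996
caddy [ 0.0006 -0.082 ] shift [ 0.01   -0.0002  0.19  ] roll 0.0033
```

Request:
play_rows(steps=[[0,0,0.05,0,1],[0,0,0.05,0,1],[0,0,0.05,0,1],[0,0,0.04,0,1],[0,0,0.015,0,1],[0,0,0.005,0,1],[0.01,0,0,0,1],[0.01,0,0,0,1],[0.01,0,0,0,1],[0,0,0,0,1]])

```text
time: 5.1
tool_pos: [0.512, -0.0534, 0.2029]
orientation: [[0.275, 0.961, 0.001], [0.961, -0.275, -0.011], [-0.011, 0.004, -1.0]]
ft_force: [0.2, -0.7, -0.3]
width: 0.999
```

```bash
python3 -c "
from h import *
to_tool(*cad(0,.074),.25,YAW)
cv2.imwrite('pics/s1.png',env.capture('scene')[80:345,200:470])"
```

```text
t 5.1 tcp [ 0.512  -0.0534  0.2029] ty -0.2786 F [ 0.16 -0.75 -0.28] tilt [ 0.0006 -0.0113] w 0.999
caddy [ 0.0016 -0.0446] shift [ 0.1181  0.0003 -0.0484] roll 0.0151
```

View pics/s1.png

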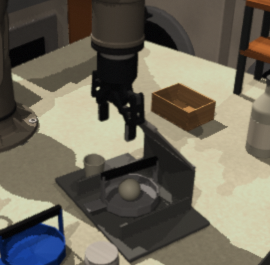

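The open gripper hangs just on the -y side of the cover's edge, above the bar at (130,170) in the crop. Next I'll push the cover.

Request:
play_rows(steps=[[0.01,0,-0.004,0.01,1],[0.01,0,-0.006,0,1],[0.01,0,-0.006,0,1],[0.01,0,-0.006,0,1],[0.01,0,-0.006,0,1],[0.01,0,-0.006,0,1],[0.01,0,-0.005,0,1],[0.01,0,-0.004,0,1],[0.008,0,-0.003,0,1],[0.005,0,0,0,1]])

```text
time: 6.4
tool_pos: [0.5401, 0.039, 0.2519]
orientation: [[0.29, 0.957, 0.001], [0.957, -0.29, -0.013], [-0.013, 0.005, -1.0]]
ft_force: [-0.0, -2.1, 1.9]
width: 1.003
```

```bash
python3 -c "
from h import *
to_tool(*cad(0,.074),.25,YAW)"
```

```text
t 6.4 tcp [0.5401 0.039  0.2519] ty -0.2946 F [-0.01 -2.12  1.87] tilt [ 0.0009 -0.0134] w 1.003
caddy [0.0018 0.052 ] shift [ 0.0221 -0.0018  0.0016] roll -0.0009
```

Request:
play_rows(steps=[[0.006,0,0,0,1],[0.006,0,0,0,1],[0.003,0,0,0,1],[0,0,0,0,1],[0,0,0,0,1],[0,0,0,0,1],[0,0,0,0,1],[0,0,0,0,1],[0,0,0,0,1],[0,0,0,0,1]])

```text
time: 7.65
tool_pos: [0.5447, 0.0543, 0.2514]
orientation: [[0.291, 0.957, 0.001], [0.957, -0.291, -0.013], [-0.012, 0.005, -1.0]]
ft_force: [-1.0, -0.8, -0.2]
width: 1.004
```

```bash
python3 -c "
from h import *
to_tool(*cad(0,.074),.25,YAW)
i=env.capture('scene'); cv2.imwrite('pics/s2f.png',i); j=env.capture('top'); cv2.imwrite('pics/t2f.png',j)
for n,a in((-.09,.29),(.09,.29)): print(proj('scene',[*cad(n,.09),a]),proj('top',[*cad(n,.09),a]))
f=lambda i:cv2.convertScaleAbs(cv2.resize(i,None,fx=3,fy=3,interpolation=cv2.INTER_CUBIC),alpha=1.7)
cv2.imwrite('pics/s2.png',np.hstack([f(i[110:290,290:420]),f(j[150:330,260:390])]))"
```

```text
t 7.65 tcp [0.5447 0.0543 0.2514] ty -0.2948 F [-1.02 -0.79 -0.16] tilt [ 0.0008 -0.013 ] w 1.004
caddy [0.0018 0.068 ] shift [ 0.006  -0.0018  0.0013] roll -0.0011
[345.19177954 142.3590197 ] [264.62014522 250.56423558]
[400.82846011 175.69756104] [289.41352803 171.78589024]
```

View pics/s2.png

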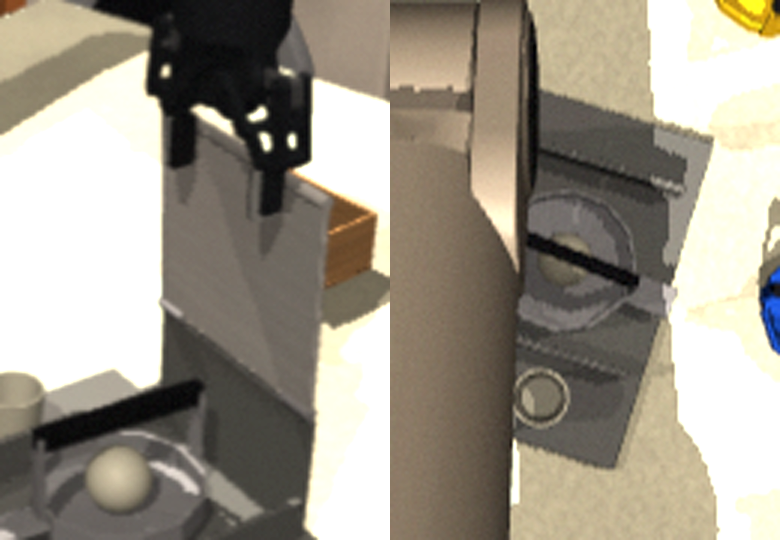

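The cover looks nearly upright: the bead's far end is at scene pixel (399,176) and its near end at (345,145). The bar and ball are now visible in the top view. Next I'll work out the angle.

Run:
```python
from h import *
S=lambda x,y:(290+(x+.5)/3-.5,110+(y+.5)/3-.5)
T=lambda x,y:(260+(x-390+.5)/3-.5,150+(y+.5)/3-.5)
n=np.array([*RC[:,0],0])
for q,xc in(((324,200),.09),((165,110),-.09),((315,418),.09),((162,303),-.09)):
    e,r=ray(env.calibration("scene"),*S(*q)); P=e+r*((n@np.array([*cad(xc,0),0])-n@e)/(n@r))
    print(q,(RC.T@(P[:2]-O)).round(4),P[2].round(4))
L=lambda P:(RC.T@(P[:2]-O)).round(4)
b1=onz("top",*T(637,280),.112);print("bar right end top",L(b1))
e1,e2=[onz("scene",*S(*q),.103) for q in((38,437),(203,391))]; print("bar scene",L(e1),L(e2),L((e1+e2)/2),np.linalg.norm(e1-e2))
print("bar line top",L(onz("top",*T(530,242),.112)),"ball top",L(onz("top",*T(568,258),.047)),"ball scene",L(onz("scene",*S(120,480),.047)))
# rim extent seen from top, z=.044
for p in((576,192),(636,247),(560,332)): print("rim",L(onz("top",*T(*p),.044)))
```

```text
(324, 200) [0.09  0.082] 0.2909
(165, 110) [-0.09   0.089] 0.281
(315, 418) [0.09   0.0955] 0.1169
(162, 303) [-0.09    0.0937] 0.1184
bar right end top [-0.0112 -0.0699]
bar scene [-0.0115 -0.0684] [0.0055 0.0623] [-0.003  -0.0031] 0.1318476291829521
bar line top [-0.0064  0.0271] ball top [-0.0046 -0.0064] ball scene [ 0.0008 -0.0062]
rim [0.0557 0.0042]
rim [ 0.0232 -0.0626]
rim [-0.0706 -0.0188]
```

Request:
play_rows(steps=[[0.004,0,0,0,1],[0.002,0,0,0,1],[0,0,0,0,1],[0,0,0,0,1],[-0.01,0,0,0,1],[-0.02,0,0,0.05,1],[-0.02,0,0,0.04,1],[-0.02,-0.002,0,0,1],[-0.005,-0.002,0,0,1],[0,0,0,0,1]])

```text
time: 9.0
tool_pos: [0.5151, -0.0152, 0.2524]
orientation: [[0.384, 0.923, 0.001], [0.923, -0.384, -0.012], [-0.011, 0.006, -1.0]]
ft_force: [0.7, 0.2, -0.6]
width: 1.0
```

```bash
python3 -c "
from h import *
to_tool(*cad(-.004,-.003),.15,-.384)
i=env.capture('scene')
f=lambda i:cv2.convertScaleAbs(cv2.resize(i,None,fx=4,fy=4,interpolation=cv2.INTER_CUBIC),alpha=1.7)
cv2.imwrite('pics/s3.png',f(i[150:300,270:420]))"
```

```text
t 9.0 tcp [ 0.5151 -0.0152  0.2524] ty -0.3941 F [ 0.67  0.16 -0.58] tilt [ 0.0009 -0.0123] w 1.0
caddy [-0.0065 -0.0071] shift [0.0055 0.0015 0.1024] roll -0.0101
```

View pics/s3.png

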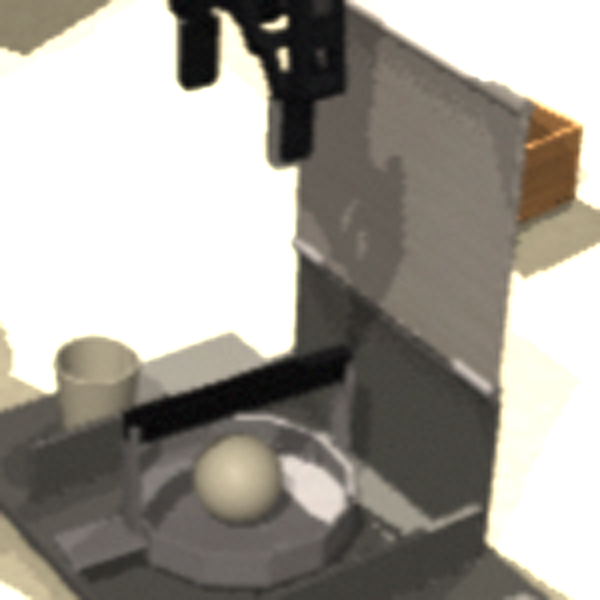

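The cover stands upright, with its far corner at scene pixel (402,176) against (401,176) predicted. The bar runs from about (128,428) to (350,362) in the crop.

Run:
```python
from h import *
S=lambda x,y:(270+(x+.5)/4-.5,150+(y+.5)/4-.5)
L=lambda P:(RC.T@(P[:2]-O)).round(4)
i=env.capture('scene'); g=cv2.cvtColor(i,cv2.COLOR_BGR2GRAY)[225:262,298:362]
m=(g<28).astype(np.uint8); n,l,st,c=cv2.connectedComponentsWithStats(m); k=1+np.argmax(st[1:,4]); print(st[k])
ys,xs=np.nonzero(l==k); r=cv2.minAreaRect(np.c_[xs,ys].astype(np.float32)); print(r)
b=cv2.boxPoints(r)+[298,225]
b=b[np.argsort(b[:,0])]; A,B=b[:2].mean(0),b[2:].mean(0)
a,bb=onz("scene",*A,.103),onz("scene",*B,.103); d=a-bb
print(A,B,"ends",L(a),L(bb),"mid",L((a+bb)/2),np.linalg.norm(d),"dish yaw world",np.arctan2(d[1],d[0]),"ty",np.arctan2(d[1],d[0])+np.pi/2)
print("ball",L(onz("scene",*S(238,478),.047)))
```

```text
[  3   9  58  27 512]
((32.195220947265625, 23.131994247436523), (9.631304740905762, 61.6320915222168), 71.93952178955078)
[300.89748687 257.68560791] [359.49295425 238.57838154] ends [-0.0062 -0.0753] [0.0036 0.0696] mid [-0.0013 -0.0028] 0.14525715348037038 dish yaw world -1.9321329833310321 ty -0.36133665653613556
ball [-0.0015 -0.0061]
```

Request:
play_rows(steps=[[0.005,0.003,0,-0.03,1],[0,0,0.02,0,1],[0,0,0.03,0,1],[0,0,0.03,0,1],[0,0,0.02,0,1],[0,0,0.01,0,1],[0,0,0,0,1],[0,0,0,0,1],[0,0,0,0,1],[0,0,0,0,1]])

```text
time: 10.35
tool_pos: [0.5255, -0.0071, 0.1401]
orientation: [[0.339, 0.941, 0.004], [0.941, -0.339, -0.013], [-0.011, 0.008, -1.0]]
ft_force: [-0.1, 0.7, 0.4]
width: 1.001
```

```bash
python3 -c "
from h import *
to_tool(*cad(-.003,-.003),.088,-.365)"
```

```text
t 10.35 tcp [ 0.5255 -0.0071  0.1401] ty -0.3458 F [-0.11  0.72  0.42] tilt [ 0.0042 -0.0128] w 1.001
caddy [0.0012 0.0036] shift [-0.0063 -0.0042  0.0522] roll 0.0192
```

Request:
play_rows(steps=[[-0.004,-0.003,0.01,0.02,1],[0,0,0.01,0,1],[0,0,0.01,0,1],[0,0,0.01,0,1],[0,0,0.008,0,1],[0,0,0,0,1],[0,0,0,0,1],[0,0,0,0,1],[0,0,0,0,1],[0,0,0,0,1]])

```text
time: 11.6
tool_pos: [0.5214, -0.0107, 0.089]
orientation: [[0.359, 0.933, 0.005], [0.933, -0.359, -0.013], [-0.01, 0.009, -1.0]]
ft_force: [0.4, -0.0, 0.8]
width: 0.996
```

```bash
python3 -c "
from h import *
to_tool(*cad(-.003,-.003),.088,-.365)
i=env.capture('scene')
f=lambda i:cv2.convertScaleAbs(cv2.resize(i,None,fx=5,fy=5,interpolation=cv2.INTER_CUBIC),alpha=2.5,beta=10)
cv2.imwrite('pics/s4.png',f(i[195:305,285:385]))"
```

```text
t 11.6 tcp [ 0.5214 -0.0107  0.089 ] ty -0.3672 F [ 0.42 -0.02  0.77] tilt [ 0.0047 -0.0125] w 0.996
caddy [-0.0017 -0.001 ] shift [-0.0021 -0.0011  0.0011] roll -0.0022
```

View pics/s4.png

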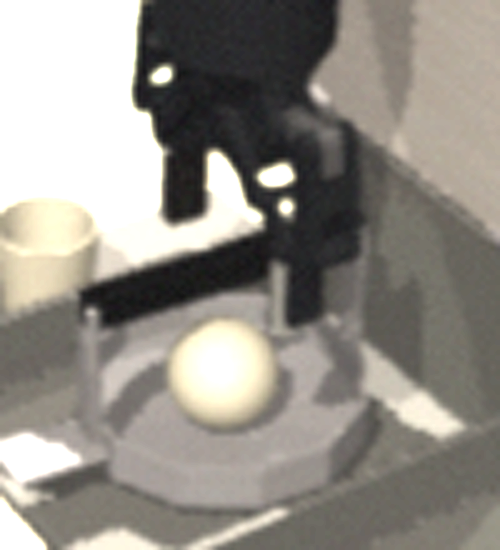

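The fingers straddle the bar clear of the ball, which still lies in the middle. I'll close gently.

Request:
play_rows(steps=[[-0.002,-0.001,0,0,0.8],[0,0,0,0,0.6],[0,0,0,0,0.4],[0,0,0,0,0.3],[0,0,0,0,0.27],[0,0,0,0,0.25],[0,0,0,0,0.23],[0,0,0,0,0.21],[0,0,0,0,0.2],[0,0,0,0,0.19]], newtons=20)

```text
time: 12.9
tool_pos: [0.5194, -0.0121, 0.089]
orientation: [[0.359, 0.933, 0.004], [0.933, -0.359, -0.012], [-0.01, 0.008, -1.0]]
ft_force: [-1.2, 1.6, 0.8]
width: 0.188
```

Request:
play_rows(steps=[[0,0,0,0,0.18],[0,0,0,0,0.17],[0,0,0,0,0.16],[0,0,0,0,0.15],[0,0,0,0,0.14],[0,0,0,0,0.13],[0,0,0,0,0.12],[0,0,0,0,0.1],[0,0,0,0,0.05],[0,0,0,0,0]], newtons=20)

```text
time: 14.15
tool_pos: [0.5193, -0.0121, 0.0889]
orientation: [[0.359, 0.933, 0.004], [0.933, -0.359, -0.012], [-0.01, 0.008, -1.0]]
ft_force: [-0.0, -0.0, -0.2]
width: 0.132
```

Request:
play_rows(steps=[[0,0,0,0,0],[0,0,0,0,0],[0,0,0,0,0],[0,0,0,0,0],[0,0,0,0,0],[0,0,0,0,0],[0,0,0,0,0],[0,0,0,0,0],[0,0,0,0,0],[0,0,0,0,0]], newtons=60)

```text
time: 15.4
tool_pos: [0.5194, -0.0121, 0.089]
orientation: [[0.359, 0.933, 0.004], [0.933, -0.359, -0.012], [-0.01, 0.008, -1.0]]
ft_force: [-1.2, -0.1, 0.3]
width: 0.127
```

```bash
python3 -c "
from h import *
to_tool(*cad(-.003,-.003),.088,-.365)"
```

```text
t 15.4 tcp [ 0.5194 -0.0121  0.089 ] ty -0.3672 F [-1.17 -0.06  0.32] tilt [ 0.0042 -0.0123] w 0.127
caddy [-0.0032 -0.003 ] shift [-0.      0.0002  0.001 ] roll -0.0022
```

Request:
play_rows(steps=[[0,0,-0.001,0,0],[0,0,-0.002,0,0],[0,0,-0.003,0,0],[0,0,-0.004,0,0],[0,0,-0.005,0,0],[0,0,-0.005,0,0],[0,0,-0.004,0,0],[0,0,-0.003,0,0],[0,0,-0.002,0,0],[0,0,-0.001,0,0]])

```text
time: 16.65
tool_pos: [0.5191, -0.0117, 0.1211]
orientation: [[0.359, 0.933, 0.004], [0.933, -0.359, -0.012], [-0.01, 0.008, -1.0]]
ft_force: [-0.0, -0.0, -3.0]
width: 0.128
```

```bash
python3 -c "
from h import *
to_tool(*cad(-.003,-.003),.235,-.365)
i=env.capture('scene')
f=lambda i:cv2.convertScaleAbs(cv2.resize(i,None,fx=5,fy=5,interpolation=cv2.INTER_CUBIC),alpha=2.5,beta=10)
cv2.imwrite('pics/s5.png',f(i[185:300,280:390]))"
```

```text
t 16.65 tcp [ 0.5191 -0.0117  0.1211] ty -0.3671 F [-0.03 -0.02 -3.03] tilt [ 0.0041 -0.0124] w 0.128
caddy [-0.0037 -0.0027] shift [-0.0014  0.0016 -0.1139] roll -0.0021
```

View pics/s5.png

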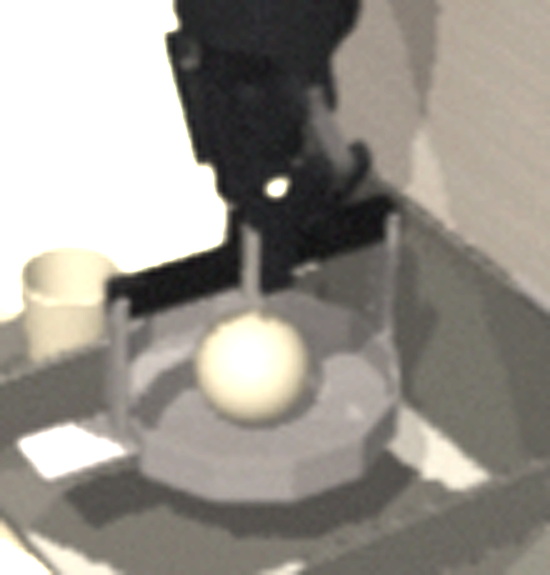

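The dish hangs level, with the ball in its middle, and clear of the bay. I'll keep lifting.

Request:
play_rows(steps=[[0,0,-0.002,0,0],[0,0,-0.004,0,0],[0,0,-0.006,0,0],[0,0,-0.008,0,0],[0,0,-0.009,0,0],[0,0,-0.009,0,0],[0,0,-0.008,0,0],[0,0,-0.006,0,0],[0,0,-0.004,0,0],[0,0,-0.002,0,0]])

```text
time: 17.95
tool_pos: [0.5189, -0.011, 0.1835]
orientation: [[0.359, 0.933, 0.004], [0.933, -0.359, -0.012], [-0.01, 0.008, -1.0]]
ft_force: [-0.2, -1.4, -2.7]
width: 0.124
```

Request:
play_rows(steps=[[0,0,-0.002,0,0],[0,0,-0.004,0,0],[0,0,-0.006,0,0],[0,0,-0.008,0,0],[0,0,-0.009,0,0],[0,0,-0.007,0,0],[0,0,-0.005,0,0],[0,0,-0.003,0,0],[0,0,-0.001,0,0],[0,0,0,0,0]])

```text
time: 19.2
tool_pos: [0.5185, -0.0105, 0.2316]
orientation: [[0.359, 0.933, 0.004], [0.933, -0.359, -0.012], [-0.01, 0.008, -1.0]]
ft_force: [-0.5, -0.4, -2.2]
width: 0.129
```

```bash
python3 -c "
from h import *
to_tool(*cad(-.003,-.02),.235,YAW+np.pi/2);print(env.get_state()['joint_pos'].round(3))"
```

```text
t 19.2 tcp [ 0.5185 -0.0105  0.2316] ty -0.3674 F [-0.48 -0.42 -2.16] tilt [ 0.0042 -0.012 ] w 0.129
caddy [-0.0046 -0.0016] shift [-0.0182  0.003  -0.0032] roll -1.6445
[-0.893  0.229  0.915  1.993 -0.2    1.012 -0.252]
```

Request:
play_rows(steps=[[-0.001,0,0,0,0],[-0.002,0,0,0,0],[-0.003,0,0,0,0],[-0.003,0,0,0,0],[-0.003,0,0,0,0],[-0.002,0,0,0,0],[-0.002,0,0,0,0],[-0.001,0,0,0,0],[0,0,0,0,0],[0,0,0,0,0]])

```text
time: 20.45
tool_pos: [0.5116, -0.0278, 0.2313]
orientation: [[0.36, 0.933, 0.003], [0.933, -0.36, -0.012], [-0.01, 0.008, -1.0]]
ft_force: [0.1, -0.3, -3.3]
width: 0.126
```

Request:
play_rows(steps=[[0,0,0,-0.01,0],[0,0,0,-0.02,0],[0,0,0,-0.04,0],[0,0,0,-0.05,0],[0,0,0,-0.06,0],[0,0,0,-0.06,0],[0,0,0,-0.06,0],[0,0,0,-0.05,0],[0,0,0,-0.03,0],[0,0,0,-0.01,0]])

```text
time: 21.7
tool_pos: [0.5117, -0.0274, 0.2312]
orientation: [[-0.043, 0.999, 0.003], [0.999, 0.043, -0.013], [-0.013, 0.003, -1.0]]
ft_force: [-0.3, 0.6, -2.4]
width: 0.124
```

```bash
python3 -c "
from h import *
to_tool(*cad(-.003,-.02),.235,YAW+np.pi/2);print(env.get_state()['joint_pos'].round(3))
i=env.capture('scene')
f=lambda i:cv2.convertScaleAbs(cv2.resize(i,None,fx=4,fy=4,interpolation=cv2.INTER_CUBIC),alpha=2.,beta=10)
cv2.imwrite('pics/s6.png',f(i[120:270,260:420]))"
```

```text
t 21.7 tcp [ 0.5117 -0.0274  0.2312] ty 0.0428 F [-0.33  0.55 -2.42] tilt [ 0.0033 -0.0126] w 0.124
caddy [-0.0062 -0.0198] shift [-0.0012  0.0029 -0.0037] roll -1.2343
[-0.812  0.199  0.843  2.004 -0.161  1.006  0.15 ]
```

View pics/s6.png

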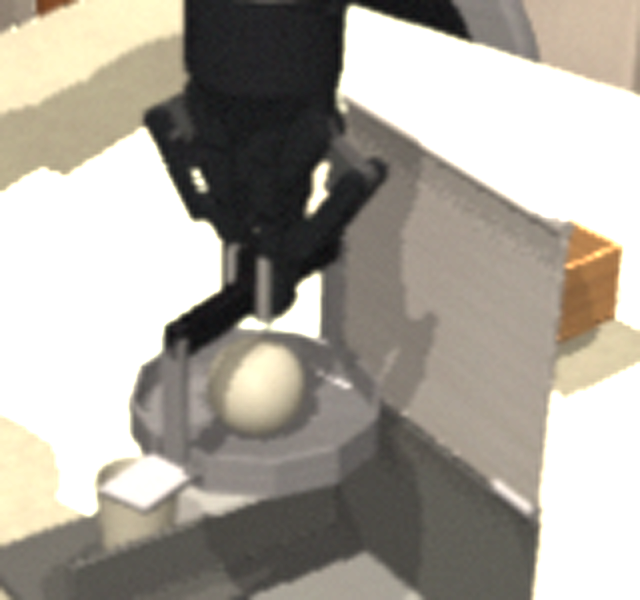

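The dish is turning anticlockwise and staying level, the ball is centred, the cover stands, and the tab is at about (150,485). I'll continue the turn.

Request:
play_rows(steps=[[0,0,0,-0.02,0],[0,0,0,-0.04,0],[0,0,0,-0.06,0],[0,0,0,-0.08,0],[0,0,0,-0.09,0],[0,0,0,-0.09,0],[0,0,0,-0.08,0],[0,0,0,-0.06,0],[0,0,0,-0.04,0],[0,0,0,-0.02,0]])

```text
time: 23.0
tool_pos: [0.5117, -0.0273, 0.2311]
orientation: [[-0.602, 0.798, 0.003], [0.798, 0.602, -0.013], [-0.012, -0.005, -1.0]]
ft_force: [0.1, 0.0, -3.8]
width: 0.125
```

Request:
play_rows(steps=[[0,0,0,-0.02,0],[0,0,0,-0.04,0],[0,0,0,-0.06,0],[0,0,0,-0.08,0],[0,0,0,-0.09,0],[0,0,0,-0.08,0],[0,0,0,-0.07,0],[0,0,0,-0.05,0],[0,0,0,-0.03,0],[0,0,0,-0.01,0]])

```text
time: 24.25
tool_pos: [0.5117, -0.0271, 0.2309]
orientation: [[-0.931, 0.366, 0.003], [0.366, 0.93, -0.014], [-0.007, -0.012, -1.0]]
ft_force: [0.2, 0.3, -2.6]
width: 0.122
```

```bash
python3 -c "
from h import *
to_tool(*cad(-.003,-.02),.235,YAW+np.pi/2);print(env.get_state()['joint_pos'].round(3))"
```

```text
t 24.25 tcp [ 0.5117 -0.0271  0.2309] ty 1.1959 F [ 0.22  0.27 -2.64] tilt [ 0.0026 -0.0135] w 0.122
caddy [-0.0063 -0.0196] shift [-0.0033 -0.0002 -0.004 ] roll -0.0812
[-0.657  0.175  0.653  1.998 -0.11   1.005  1.243]
```

Request:
play_rows(steps=[[0,0,0,-0.01,0],[0,0,0,-0.015,0],[0,0,0,-0.02,0],[0,0,0,-0.02,0],[0,0,0,-0.01,0],[0,0,0,-0.005,0],[0,0,0,0,0],[0,0,0,0,0],[0,0,0,0,0],[0,0,0,0,0]])

```text
time: 25.5
tool_pos: [0.5117, -0.0271, 0.2309]
orientation: [[-0.958, 0.287, 0.003], [0.286, 0.958, -0.014], [-0.006, -0.012, -1.0]]
ft_force: [-1.2, 0.9, -3.6]
width: 0.127
```

```bash
python3 -c "
from h import *
to_tool(*cad(-.003,-.02),.235,YAW+np.pi/2)
i=env.capture('scene');j=env.capture('top')
cv2.imwrite('pics/s7f.png',i)
f=lambda i,s:cv2.convertScaleAbs(cv2.resize(i,None,fx=s,fy=s,interpolation=cv2.INTER_CUBIC),alpha=2.,beta=10)
cv2.imwrite('pics/s7.png',np.hstack([f(i[120:300,260:420],3),f(j[130:310,270:370],3)]))"
```

```text
t 25.5 tcp [ 0.5117 -0.0271  0.2309] ty 1.2801 F [-1.2   0.9  -3.62] tilt [ 0.0026 -0.0136] w 0.127
caddy [-0.0063 -0.0196] shift [-0.0033 -0.0005 -0.004 ] roll 0.003
```

View pics/s7.png

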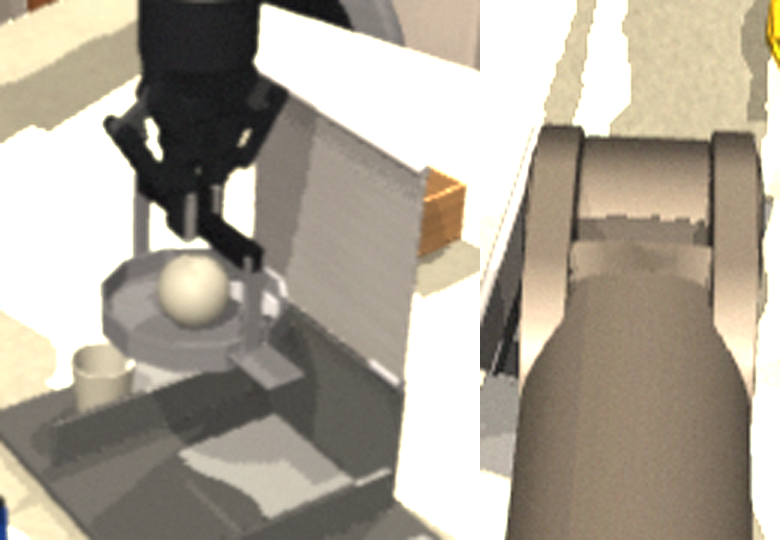

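The tab now points away from the robot at crop (265,370), the ball is at (194,290), and the cover is upright with its corner at (424,168). A numeric check comes next.

Run:
```python
from h import *
S=lambda x,y:(260+(x+.5)/3-.5,120+(y+.5)/3-.5)
L=lambda P:(RC.T@(P[:2]-O)).round(4)
print("tab end mid (expect x-.006+.106, y -.02)",L(onz("scene",*S(284,380),.179)))
print("ball",L(onz("scene",*S(194,290),.189)))
n=np.array([*RC[:,0],0])
for q,xc in(((424,170),.09),((400,384),.09)):
    e,r=ray(env.calibration("scene"),*S(*q)); P=e+r*((n@np.array([*cad(xc,0),0])-n@e)/(n@r)); print("cover",L(P),P[2])
print("dish mid px",(proj("scene",[*cad(-.006,-.02),.189])-[260,120])*3, "tab px",(proj("scene",[*cad(.1,-.02),.179])-[260,120])*3)
```

```text
tab end mid (expect x-.006+.106, y -.02) [ 0.1054 -0.0251]
ball [-0.0005 -0.0221]
cover [0.09   0.0906] 0.28847112598122415
cover [0.09   0.0903] 0.1222812088333759
dish mid px [191.0822505  284.48641267] tab px [284.27064141 372.35068879]
```

```bash
python3 -c "
from h import *
s=env.get_state();print(s['time'],abs(s['joint_vel']).max(),s['width']);print(env.hand_in())"
```

```text
25.6 0.0023307324762971795 0.12676754072777752
the job is handed in; nothing more can be done
None
```

I folded the cover upright and left it standing. I then gripped the dish by its black bar, lifted it out and turned it a quarter turn anticlockwise. I handed in at 25.6 s, still holding it.

**Last checks, from one scene-camera picture and the arm's own readings:**
- **Cover:** its edge lies almost exactly above its hinge (y 90.6 mm against 90.3 mm), so the angle is about 1.57 rad.
- **Dish position:** its underside is about 15 cm above the table, 2 cm from the middle of the caddy towards the open side. The arm was still, and the grip was set to 60 N.
- **Thumb tab:** it points along the caddy's +x axis to within about 0.03 rad.
- **Level:** the tool leans about 0.014 rad (0.8°) from vertical. Only the eye judged the dish itself level, in the pictures.
- **Ball:** it looked centred in every picture after the lift. Its measured position was about 6 mm off the tool axis, but the tab was off by a similar amount the same way. I took that as camera and calibration bias, so the ball is not confirmed centred to better than about 5 mm.

The arm hid the dish in the final top view, so the other camera did not confirm these. Nothing in the pictures or the force readings suggested that I touched the other things on the table. Most of the final crop leaves them out, though, and I did not check them one by one.

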